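# Pin back the shaker's sprung belt idler at mark 4

### The job

The orbital shaker stands open, waiting for a new drive belt. Take the locking pin from the tool block, put it down into the eye at the end of the sprung idler arm, and with it push the arm back against its spring to the fourth mark of the scale, then let the pin down fully home into the hole at that mark and let go, so that the arm stays pinned there. Feel the pin in, never force it, do not let the arm fly back, and leave the other things where they are.

Things in the scene. Friction and masses are not known exactly. Their poses are not given: they have to be found in the camera images.
- shaker: Orbital shaker, platform off, fixed to the bench: white housing 280 mm (its x) by 340 mm (its y), flat deck 70 mm above the bench. Origin: centre of its underside; x points away from its control panel, z up. On the deck: a 100 mm toothed pulley with a crank stub 132 mm above the bench, a small motor pulley, four corner bearings 34 mm high, and the idler arm over its quadrant plate.
- idler (a joint): Swing of the idler arm in rad: 0 at rest against its stop, where the spring holds it; it grows as the arm is pushed back (clockwise seen from above) up to 0.80. Marks 1, 2, 3, 4, 5 are at 0.14, 0.28, 0.42, 0.56, 0.70. The spring pushes the eye back towards rest with about 2.5 N at rest, 8 N at mark 4.
- pivot (a point): Point on the idler arm's vertical pivot axis, at the arm's top face, 98 mm above the bench; the spring round it stands 30 mm higher. The quadrant under the arm's end is a steel plate 16 mm thick on the deck, with five holes 130 mm from the pivot axis, one at each of marks 1 to 5 counted from rest, none at rest. Black strokes outside the holes: long at rest and marks, short half-way.
- idler_eye (a point): Centre of the eye, a 12 mm through-hole at the end of the idler arm, at the arm's top face, 98 mm above the bench and 130 mm from the pivot axis; it moves with the arm. Dark steel arm, 10 mm thick, 30 mm wide at the eye, running 2 mm above the quadrant plate; a black roller 22 mm high half-way along; a needle beyond the eye points at the scale.
- mark4 (a point): Mouth of the hole at mark 4 in the quadrant plate's top face, 86 mm above the bench, fixed to the shaker. The hole is 11.2 mm across and 14 mm deep, vertical; its edge has no lead-in. The next holes are 18 mm to either side on the arc. Over 40 N of pin contact on shaker and arm, all contacts added up, counts as forcing; the spring alone makes about 20 N of it once the pin is home.
- pin_grip (a point): Middle of the locking pin's handle, where to grip it: a steel cylinder 16 mm across and 48 mm long, upright, from 4 to 52 mm above the underside of the pin's flange. This point is 57 mm above the tip; z points up along the pin. The pin weighs about 90 g and stands in one of the tool block's three holes; it is the one with a steel handle and a flange.
- pin_tip (a point): Tip (lower end) of the locking pin, on its axis. Shank 10 mm across and 25 mm long below a flange 22 mm across and 4 mm thick; the last 4 mm taper to 6 mm across. Fully home, the flange rests on the arm's top and the tip is 13 mm below the mouth of the hole in the plate.
- toolblock: Aluminium tool block fixed to the bench, 200 mm (its x) by 50 mm by 35 mm high, origin at the centre of its underside; three holes 11.6 mm across and 28 mm deep along its x, 65 mm apart, the middle one at its centre. The pin's flange rests on its top.
- hexkey: T-handled hex key standing in the tool block, 106 mm long; handle 60 mm wide, across the block. Origin at its lower end. Leave it.
- stubdriver: Stub screwdriver with a fat black handle standing in the tool block, 86 mm long. Origin at its lower end. Leave it.
- thumbscrew_a: Steel thumbscrew standing head down on the shaker's deck, 22 mm across, 29 mm high. Origin at its underside. Leave it.
- thumbscrew_b: The other thumbscrew, alike. Leave it.
- spanner: Steel spanner 170 mm long lying on the bench. Leave it.
- reagent: Amber glass jar, 68 mm across, 140 mm high, on the bench. Origin at its underside. Leave it.
- beaker: Glass beaker, 72 mm across, 95 mm high, on the bench. Origin at its underside. Leave it.

How it is judged (in metres and radians):
On the way, in this order (a step that is already met when the one before it is completed fails the run):
1. the pin's end is down in the eye of the idler arm (horizontal distance between pin_tip and idler_eye below 0.004 m and z of pin_tip in the frame of idler_eye below -0.004 m and value of joint idler below 0.3 rad), for 0.1 s.
2. the arm is pushed back beyond mark 3 with the pin in its eye (value of joint idler above 0.44 rad and horizontal distance between pin_tip and idler_eye below 0.006 m and z of pin_tip in the frame of idler_eye below -0.003 m), for 0.1 s.
At the end, for the whole second after the job is handed in: The idler arm stands at mark 4 (0.56 within 0.04 rad), held by the released pin, which is upright within 0.15 rad, at rest, through the eye and at least 11 mm deep in the hole at mark 4 (value of joint idler between 0.52 and 0.6 rad and horizontal distance between pin_tip and mark4 below 0.004 m and z of pin_tip in the frame of mark4 below -0.011 m and angle between pin_tip's own z axis and vertical below 0.15 rad and linear speed of lockpin below 0.02 m/s); the robot touches nothing.
It fails at once if the pin is forced: its contacts with the shaker and its arm add up to more than 40 N (contact force between lockpin and shaker above 40 N).
It fails at once if the robot itself presses on the shaker or its arm with more than 20 N (contact force between any of the fingers, the arm and shaker above 20 N).
It fails at once if the arm flies back towards rest (faster than 1.5 rad/s below mark 3) (velocity of joint idler below -1.5 rad/s and value of joint idler below 0.42 rad).
It fails at once if another thing is shifted by more than 30 mm (distance of any of hexkey, stubdriver, thumbscrew_a, thumbscrew_b, spanner, reagent, beaker from where it was at the start of the episode above 0.03 m).
It also fails if it takes over 67 s, if anything falls off the work surface, if the arm or the gripper's body presses on something with over 40 N, if the wrist force passes 120 N, or if a joint passes its speed limit or range.

### The arm

A 7-joint arm with a two-finger parallel gripper is mounted at the origin on the work surface. World frame = base frame: x ahead of the robot, y to its left, z up, the work surface at z = 0. Lengths are in m, angles in degrees, forces in N, time in s.
With the tool pointing down it reaches from about 0.425 to 0.875 m from the base axis. Payload 4.7 kg.
Tool frame: the origin (TCP) lies on the mounting face of the last link; the fingertips stand 182 mm ahead of it and the grasp point (between the pads) lies env.grip_depth ahead of it (env.grip_depth is the distance from the TCP to the grasp point, in m); x points along the fingers, y is the direction in which the jaws open and shut, and the axes are right-handed (so a half turn about x gives the same grasp; the last joint's range is limited). The gripper opens to 87 mm and grips with 3 to 60 N. Pads are 19 mm wide; open, the fingers measure 117 mm over their backs; the gripper's body (75 mm by 190 mm) begins 51 mm behind the grasp point.
Start: joints at [73.115, 18.392, -4.016, 83.108, 1.295, 78.541, -3.26], TCP at [0.198, -0.619, 0.405] pointing down, gripper open.
Joint ranges: [-163.93, 163.93], [-17.29, 119.83], [-79.2, 71.16], [3.27, 140.29], [-89.18, 269.18], [5.43, 117.66], [-154.24, 154.24]. Speed limits (degrees/s): [147.25, 147.25, 180, 180, 180, 180, 180].

### API

Orientations are given as [roll, pitch, yaw] about the fixed x, y, z axes, in that order (R = Rz(yaw) Ry(pitch) Rx(roll)).
In Python, from cell import sensors, viewer, env gives the robot as it stands.
- The arm moves only by the tool carry_out, never from a script. Its argument "moves" is a list of rows, each a list of 4 numbers: the shift along the world's x, y, z in cm, then the turn about the world's z in rad. In form: [[tx, ty, tz, spin], ...]. A call has 1 to 12 rows; each row shifts and turns the pose as measured when the row begins; what a row does not reach is not made up. A row lasts 1/10 s, in which the tool goes at most 50 mm and 8.59 degrees, less where a joint would pass 70% of its speed; a pose out of reach is approached as far as the arm can. A call with a gripper value outside its range is refused whole. "hand" is the finger opening in cm, from 0 to 8.7, set as the call begins (left out, the last holds). The fingers move at their own pace and stop on an object; "force" is the grip in N (left out, the last holds). Time passes only in rows, so rows that do not move let the fingers close. It gives the time, the measured TCP pose, the force and the opening at its end, in the units of the state.
- sensors.get_obs(): the state, without advancing time (a new reading comes with each control period).
- viewer.read_camera(name): name is "scene" or "top" or "wrist"; returns the picture (400x640x3 uint8, red, green, blue); there is no depth.
- viewer.camera_model(name): a dict with "K" (3x3 intrinsics, pixels), "extrinsics" (4x4, takes a point from world to camera coordinates). Camera axes: x right, y down, z forward; pixel columns grow to the right and rows downward; lengths in m; the calibration is good to about 2 mm. A picture is of the moment at which its call begins: read the wrist's pose just before it. camera_model takes no time and is no camera call; for the wrist camera it gives the pose at the moment of the call.
- env.sign_off(): hands the job in, once; it reports no verdict.
The state is a dict: "time_s": time; "qpos": joint angles; "joint_velocities": joint speeds; "effort": joint torques, N m; "tool_pos": TCP position; "tool_rot": TCP orientation; "force": force on the tool from outside, world axes, zero at the start; "wrist_torque": the same for the moment, N m; "grip_width": finger opening in m.
Only numpy, scipy, OpenCV 4.12 (cv2) and the standard library are available. Lean on these libraries where they do the work, as an engineer would, in place of code of your own. Each camera call takes 0.05 s, during which the arm holds its last target. There are 200 camera calls.

## Working session

There is one attempt and no reset: what is moved stays moved. The work goes in short steps, Python scripts to look and compute and a tool call to move; the robot and the scene stay as the last step left them, time stands still between calls to the robot, and variables do not carry over. Pictures are saved under pics/ and viewed, about 8 in all and at most 12, crops included, and the job is handed in when it is done.

Besides the shell and the picture viewer there is one more tool, called as a command line: name --pt "numbers of a row" for each row, then --argument value for the rest. carry_out: Moves the arm, as the interface text tells. Its arguments: {"type":"object","properties":{"moves":{"type":"array"},"hand":{"type":"number"},"force":{"type":"number"}},"required":["moves"]}

```bash
mkdir -p pics; ls
cat > h.py <<'E'
import numpy as np, cv2
from cell import sensors, viewer, env
def shot(n,f,crop=None,s=1):
    m=viewer.camera_model(n); im=viewer.read_camera(n)[:,:,::-1].copy()
    np.savez('pics/'+f+'.npz',K=m['K'],E=m['extrinsics'])
    cv2.imwrite('pics/'+f+'_full.png',im)
    if crop: a,b,c,d=crop; im=im[b:d,a:c]
    if s!=1: im=cv2.resize(im,None,fx=s,fy=s,interpolation=cv2.INTER_CUBIC)
    cv2.imwrite('pics/'+f+'.png',im)
def ray(f,u,v,z):
    d=np.load('pics/'+f+'.npz');K,E=d['K'],np.array(d['E'])
    r=E[:3,:3].T@np.linalg.solve(K,[u,v,1.]);c=-E[:3,:3].T@E[:3,3]
    return c+r*(z-c[2])/r[2]
def proj(f,p):
    d=np.load('pics/'+f+'.npz');q=d['E'][:3,:3]@np.array(p)+d['E'][:3,3];q=d['K']@q
    return q[:2]/q[2]
E
python3 - <<'E'
from h import *
print(sensors.get_obs(),env.grip_depth)
shot('top','t0');shot('scene','s0')
for n in('top','scene','wrist'):
    m=viewer.camera_model(n);print(n,m)
E
```

```text
pics
{'time_s': 0.0, 'qpos': array([73.11376731, 18.43868214, -4.01540955, 83.17543146,  1.29519666,
       78.54320189, -3.25979004]), 'joint_velocities': array([-0.01079069, -0.01214078, -0.04687822, -0.00435228, -0.04998392,
       -0.01277988,  0.00756212]), 'effort': array([ 2.33634746e-04, -4.91279769e+01, -4.03612750e-01, -3.12521517e+01,
       -6.37101755e-02,  4.36884561e-02,  1.62156934e-04]), 'tool_pos': array([ 0.19745809, -0.61905344,  0.40366082]), 'tool_rot': array([-86.85137794,  89.88777377, 110.8447496 ]), 'force': array([-0.18225332,  0.2541968 , -0.56300511]), 'wrist_torque': array([ 0.01042521, -0.04329007, -0.01290457]), 'grip_width': 0.08700227922852509} 0.1635
top {'K': array([[412.2672625 ,   0.        , 314.74038531],
       [  0.        , 412.2672625 , 200.91691951],
       [  0.        ,   0.        ,   1.        ]]), 'extrinsics': array([[-0.02280021, -0.99968571,  0.01042253, -0.03662468],
       [-0.99330301,  0.02147104, -0.11352584,  0.49723699],
       [ 0.11326638, -0.01294114, -0.99348037,  1.20766032],
       [ 0.        ,  0.        ,  0.       
[... 268 characters left out ...]
1.73169753e-01],
       [ 5.40139896e-01,  1.78232542e-01, -8.22485291e-01,
        -1.69814812e-01],
       [-7.80911370e-01, -2.58185127e-01, -5.68786315e-01,
         1.85587988e+00],
       [ 0.00000000e+00,  0.00000000e+00,  0.00000000e+00,
         1.00000000e+00]])}
wrist {'K': array([[335.26727745,   0.        , 317.25310025],
       [  0.        , 335.26727745, 200.43276328],
       [  0.        ,   0.        ,   1.        ]]), 'extrinsics': array([[ 0.30430763, -0.95256915, -0.00297817, -0.6492029 ],
       [-0.92147383, -0.29516341,  0.25251642, -0.03056228],
       [-0.2414184 , -0.07409837, -0.96758803,  0.3916503 ],
       [ 0.        ,  0.        ,  0.        ,  1.        ]])}
```

View pics/t0.png

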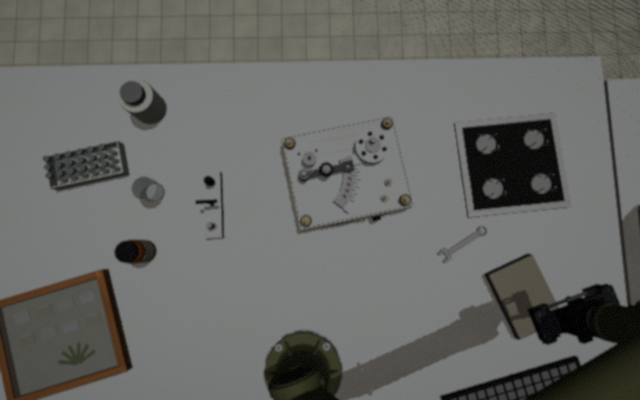

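View pics/s0.png

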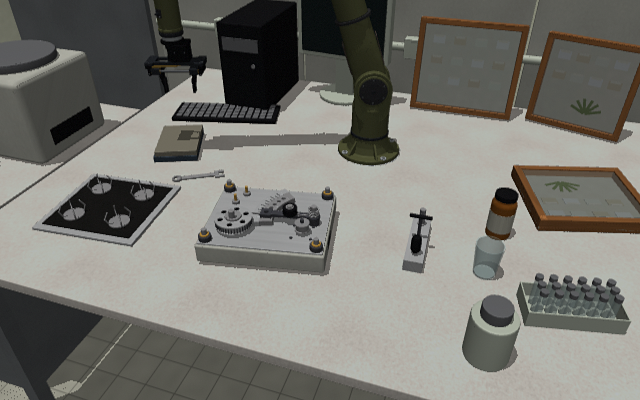

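Top view: shaker centred near (346,175). The idler arm's pivot may be near (305,177) or (348,168). The tool block is at about (214,205), with the black stub driver (209,181), the T-key (206,203) and probably the pin (211,226). I'll enlarge to check.

Run:
```python
from h import *
im=cv2.imread('pics/t0_full.png')
a=cv2.resize(im[110:240,275:420],None,fx=4,fy=4,interpolation=cv2.INTER_CUBIC)
b=cv2.resize(im[160:250,185:235],None,fx=4,fy=4,interpolation=cv2.INTER_CUBIC)
o=np.zeros((520,790,3),np.uint8);o[:,:580]=a;o[:360,585:785]=b
cv2.imwrite('pics/c0.png',cv2.convertScaleAbs(o,alpha=1.6))
for n,u,v,z in(('pin',211,226,.08),('blk',222,173,0.035),('blk2',222,238,0.035),('eyeA',348,168,.098),('eyeB',305,177,.098)):print(n,ray('t0',u,v,z))
```

```text
pin [0.42499156 0.249786   0.08      ]
blk [0.58580981 0.22855986 0.035     ]
blk2 [0.391558   0.22804075 0.035     ]
eyeA [ 0.58096498 -0.14392687  0.098     ]
eyeB [ 0.55749356 -0.02059017  0.098     ]
```

View pics/c0.png

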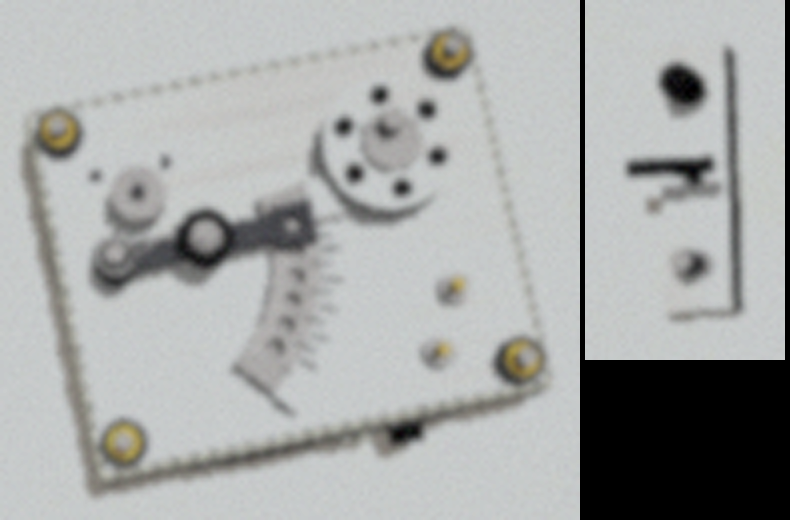

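The enlarged top view shows these positions:
- The pin is at crop (690,265), about (0.425, 0.250) in the world.
- The arm pivots at crop (115,255), with the eye at (292,226).
- The visible holes, marks 2 to 5, are at (298,273), (294,297), (288,322) and (278,345).

```bash
cat >> h.py <<'E'
from scipy.spatial.transform import Rotation as R
def tool():
    o=sensors.get_obs();return o['tool_pos'],R.from_euler('xyz',o['tool_rot'],degrees=True).as_matrix(),o
E
python3 - <<'E'
from h import *
p,r,o=tool();print(np.round(r,3))
E_=np.array(viewer.camera_model('wrist')['extrinsics']);c=-E_[:3,:3].T@E_[:3,3]
print('cam in tool',r.T@(c-p),'\n',np.round(E_[:3,:3]@r,3))
cr=lambda x,y:(275+x/4,110+y/4)
P=ray('t0',*cr(115,255),.128);e=ray('t0',*cr(292,226),.098)
print(P,e,np.linalg.norm((e-P)[:2]),np.degrees(np.arctan2(*(e-P)[1::-1])))
for x,y in((298,273),(294,297),(288,322),(278,345)):
    h=ray('t0',*cr(x,y),.086);print(h,np.linalg.norm((h-P)[:2]),np.degrees(np.arctan2(*(h-P)[1::-1])))
print(ray('t0',211.25,226.25,.087))
E
```

```text
[[-0.001  0.304 -0.953]
 [ 0.002 -0.953 -0.304]
 [-1.    -0.002  0.   ]]
cam in tool [ 0.01902659  0.00053924 -0.06960352] 
 [[ 0.001  1.    -0.   ]
 [-0.252  0.001  0.968]
 [ 0.968 -0.001  0.252]]
[ 0.56149489 -0.01759256  0.128     ] [ 0.58531839 -0.1440661   0.098     ] 0.1286977686850544 -79.33233702321229
[ 0.55324334 -0.1484526   0.086     ] 0.13111993658702148 -93.60808301445236
[ 0.53584689 -0.14501115  0.086     ] 0.12997428714807915 -101.3809464794193
[ 0.51781638 -0.14012299  0.086     ] 0.13008273748214907 -109.61966295247491
[ 0.50135381 -0.1324316   0.086     ] 0.1296339248768896 -117.64100219102772
[0.42386007 0.24740248 0.087     ]
```

carry_out --pt "4 4.2 0 0" --pt "4 4.2 0 0" --pt "4 4.2 0 0" --pt "4 4.2 0 0" --pt "4 4.2 0 0" --pt "4 4.2 0 0" --pt "3 4.2 0 0" --pt "3 4.2 0 0" --pt "2 4.2 0 0" --pt "2 4.2 0 0" --pt "0 4.2 0 0" --pt "0 4.2 0 0"

```text
time_s: 1.3
tool_pos: [0.5037, -0.1393, 0.3974]
tool_rot: [-48.8, 89.4, 147.9]
force: [0.6, 0.3, 0.3]
grip_width: 0.0873
```

carry_out --pt "-0.8 4 0 -0.1" --pt "-0.8 4 0 -0.1" --pt "-0.8 4 0 -0.1" --pt "-0.8 4 0 0" --pt "-0.8 4 0 0" --pt "-0.8 4 0 0" --pt "-0.8 4 0 0" --pt "-0.8 4 0 0" --pt "-0.8 4 0 0" --pt "-0.8 3 0 0" --pt "0 0 0 0" --pt "0 0 0 0" --hand 5

```text
time_s: 2.5
tool_pos: [0.4135, 0.2734, 0.3945]
tool_rot: [-41.0, 89.3, 138.6]
force: [0.2, -0.3, 0.6]
grip_width: 0.0504
```

Run:
```python
from h import *
p,r,o=tool();print(p,np.round(r,3),o['qpos'])
shot('wrist','w1');print(proj('w1',[.424,.2475,.087]))
```

```text
[0.41351097 0.27335869 0.39448094] [[-0.009 -0.007 -1.   ]
 [ 0.008 -1.     0.007]
 [-1.    -0.008  0.009]] [  14.39973666    2.47028194  -51.31522876  103.78225493    1.27172759
   74.82169637 -127.61705616]
[349.73643611 179.28488232]
```

View pics/w1.png

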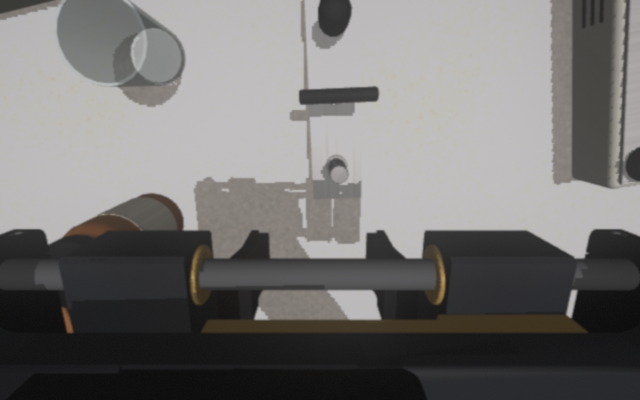

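Wrist view: the pin's handle top is at about (339,173), the T-key handle beyond it at (339,95), the stub driver at (334,14), and the jar and beaker on the left.

Run:
```python
from h import *
im=cv2.imread('pics/w1_full.png');c=cv2.resize(im[140:210,300:380],None,fx=7,fy=7,interpolation=cv2.INTER_CUBIC)
cv2.imwrite('pics/w1c.png',c)
for v in(172,174):print(ray('w1',339,v,.087))
print('jar',ray('t0',135,251,.14),'flange',proj('w1',[.424,.2475,.039]))
```

```text
[0.43049168 0.25694249 0.087     ]
[0.42872852 0.25692402 0.087     ]
jar [0.35908587 0.43792317 0.14      ] flange [345.75798255 169.74617063]
```

View pics/w1c.png

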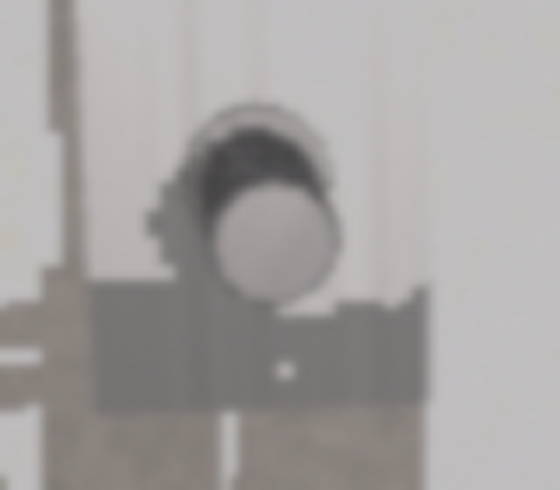

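The crop shows the handle top at (339.7,174.6) and the flange at about (337.4,163). The wrist and top cameras differ by 8 mm in y, so I'll go lower and look again.

Run:
```python
from h import *
print(ray('w1',339.7,174.6,.087),ray('w1',337.4,163,.039))
```

```text
[0.42819564 0.25630932 0.087     ] [0.43090798 0.25601595 0.039     ]
```

carry_out --pt "0.7 -1.0 -3.5 0" --pt "0.6 -0.8 -3.5 0" --pt "0 0 -3 0" --pt "0 0 0 0" --pt "0 0 0 0" --hand 4.5

```text
time_s: 3.05
tool_pos: [0.43, 0.248, 0.2926]
tool_rot: [-44.7, 89.5, 134.3]
force: [-0.1, -0.2, 0.6]
grip_width: 0.0452
```

Run:
```python
from h import *
p,r,o=tool();print(p,np.round(r,3),o['qpos'])
shot('wrist','w2',(200,80,440,260),3);print(proj('w2',[.428,.2555,.087]))
```

```text
[0.4299695  0.24800404 0.29258818] [[-0.006 -0.019 -1.   ]
 [ 0.006 -1.     0.019]
 [-1.    -0.006  0.006]] [  13.94646738    9.2336878   -49.84286125  110.9748025     7.36910386
   63.30340111 -129.93343615]
[306.54244235 236.20858607]
```

View pics/w2.png

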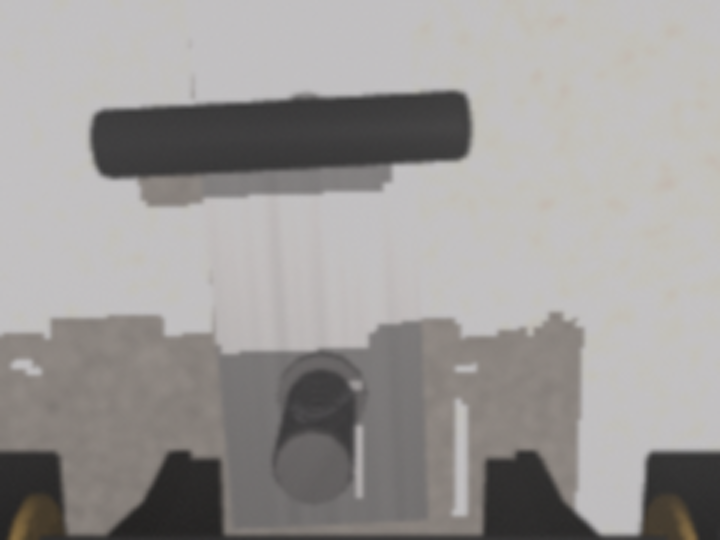

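Pin top is at about image (304.3,235.3), which gives (0.4285, 0.2565). I'll shift +7.5 mm in y, descend and grip.

carry_out --pt "0 0.8 -1 0" --pt "0 0 -2 0" --pt "0 0 -2 0" --pt "0 0 -1.3 0" --pt "0 0 0 0" --pt "0 0 0 0"

```text
time_s: 3.7
tool_pos: [0.435, 0.257, 0.2378]
tool_rot: [-138.4, 89.2, 40.2]
force: [1.1, 0.4, -0.2]
grip_width: 0.0451
```

Run:
```python
from h import *
p,r,o=tool();print(p,np.round(r,3),p+r[:,0]*.1635)
shot('wrist','w3',(240,180,400,300),4)
```

```text
[0.43495762 0.25695478 0.23782203] [[ 0.011 -0.024 -1.   ]
 [ 0.009 -1.     0.024]
 [-1.    -0.009 -0.011]] [0.43672243 0.25844635 0.07433836]
```

carry_out --pt "-0.4 -0.1 0 0" --pt "-0.4 -0.1 0 0" --pt "0 0 -0.4 0" --pt "0 0 -0.3 0" --pt "0 0 0 0" --pt "0 0 0 0"

```text
time_s: 4.35
tool_pos: [0.4269, 0.2551, 0.2328]
tool_rot: [-146.6, 89.0, 32.0]
force: [0.3, -0.0, 0.8]
grip_width: 0.0449
```

Run:
```python
from h import *
p,r,o=tool();print(p,np.round(r,3),p+r[:,0]*.1635,o['force'],o['qpos'])
```

```text
[0.42693211 0.2551367  0.23283627] [[ 0.015 -0.024 -1.   ]
 [ 0.01  -1.     0.024]
 [-1.    -0.01  -0.015]] [0.4294339  0.25669947 0.06936288] [ 0.28041576 -0.01878827  0.81122753] [  10.78604446   14.21252781  -48.7406396   114.48213495   13.02164626
   55.68581791 -135.67183512]
```

carry_out --pt "0 0 0 0" --pt "0 0 0 0" --pt "0 0 0 0" --pt "0 0 0 0" --pt "0 0 0 0" --pt "0 0 0 0" --hand 1.0 --force 40

```text
time_s: 4.95
tool_pos: [0.4271, 0.2552, 0.2328]
tool_rot: [-145.2, 89.0, 33.5]
force: [-0.8, -0.7, -0.1]
grip_width: 0.0151
```

Run:
```python
from h import *
p,r,o=tool();print(p,np.round(r,3),p+r[:,0]*.1635,o['force'],o['grip_width'])
```

```text
[0.42712629 0.25522907 0.232779  ] [[ 0.015 -0.024 -1.   ]
 [ 0.01  -1.     0.024]
 [-1.    -0.01  -0.015]] [0.42956798 0.25684267 0.06930519] [-0.83433056 -0.69687171 -0.11282949] 0.015112468837030229
```

carry_out --pt "0 0 1 0" --pt "0 0 2 0" --pt "0 0 4 0" --pt "0 0 4 0" --pt "0 0 4 0" --pt "0 0 0 0"

```text
time_s: 5.55
tool_pos: [0.4251, 0.2554, 0.3898]
tool_rot: [-138.8, 89.1, 40.0]
force: [0.3, 0.4, -1.3]
grip_width: 0.0149
```

carry_out --pt "1.6 -3.5 0 0.14" --pt "1.6 -3.5 0 0.14" --pt "1.6 -3.5 0 0.14" --pt "1.6 -3.5 0 0.14" --pt "1.6 -3.5 0 0.14" --pt "1.6 -3.5 0 0.14" --pt "1.6 -3.5 0 0.14" --pt "1.6 -3.5 0 0.14" --pt "1.6 -3.5 0 0.14" --pt "1 -3.5 0 0.14" --pt "0 -3 0 0.14" --pt "0 0 0 0"

```text
time_s: 6.75
tool_pos: [0.5761, -0.1352, 0.3887]
tool_rot: [-131.7, 88.7, 138.9]
force: [-0.8, -1.3, -1.7]
grip_width: 0.0149
```

Run:
```python
from h import *
p,r,o=tool();print(p,np.round(r,3),p+r[:,0]*.1635,o['force'],o['grip_width'],o['qpos'])
```

```text
[ 0.5761171  -0.13517832  0.38872262] [[-0.017  1.     0.01 ]
 [ 0.014  0.01  -1.   ]
 [-1.    -0.016 -0.015]] [ 0.57340766 -0.13281181  0.2252622 ] [-0.79628813 -1.34861883 -1.68985544] 0.014905755448663094 [ 41.75391752  15.56889615 -36.79566454  91.50955267   8.74594079
  77.10190157   4.41569084]
```

Run:
```python
from h import *
p,r,o=tool();print(p,np.round(r,3))
shot('wrist','w4',(160,0,480,240),2.5)
t=p+r[:,0]*.2229;print('tip',t,proj('w4',t),proj('w4',[.585,-.144,.098]))
```

```text
[ 0.5761171  -0.13517832  0.38872262] [[-0.017  1.     0.01 ]
 [ 0.014  0.01  -1.   ]
 [-1.    -0.016 -0.015]]
tip [ 0.57242331 -0.13195206  0.16587658] [315.82696105 223.97611342] [332.18570936 213.23561643]
```

View pics/w4.png

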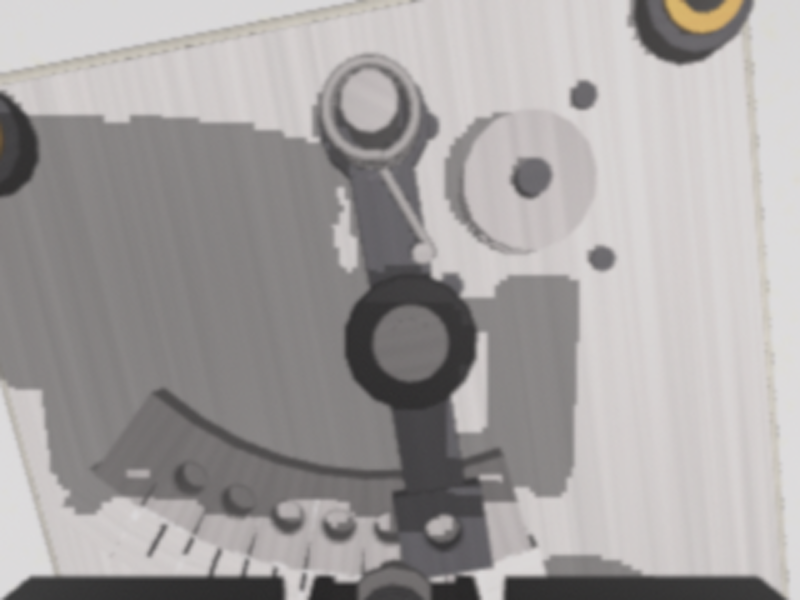

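Wrist view, crop pixels: eye (443,529), holes for marks 1–5 at (387,527), (338,524), (288,515), (238,498) and (192,476), pivot spring top (369,100), held pin at the bottom near (395,580).

Run:
```python
from h import *
from scipy.optimize import least_squares
w=lambda x,y,z:ray('w4',160+x/2.5,y/2.5,z)[:2]
e=w(443,529,.098);H=np.array([w(x,y,.086) for x,y in((387,527),(338,524),(288,515),(238,498),(192,476))])
P=w(369,100,.128);print('P',P,'e',e,'\nH',H)
# fit pivot xy, rest angle
th=np.array([0,.14,.28,.42,.56,.70]);X=np.vstack([e,H])
m=lambda q:np.c_[q[0]+.13*np.cos(q[2]-th),q[1]+.13*np.sin(q[2]-th)]
s=least_squares(lambda q:np.r_[(m(q)-X).ravel(),(q[:2]-P)*.7],[*P,-1.4]);print(s.x,np.degrees(s.x[2]));print(m(s.x),'\nres mm',(m(s.x)-X)*1e3)
```

```text
P [ 0.56507984 -0.01553065] e [ 0.58919724 -0.14250323] 
H [[ 0.57004326 -0.14541904]
 [ 0.55275789 -0.14457766]
 [ 0.53515901 -0.14155388]
 [ 0.51771606 -0.13564736]
 [ 0.5018976  -0.12798313]]
[ 0.56546155 -0.01509778 -1.3880712 ] -79.53062138059107
[[ 0.58908385 -0.14293356]
 [ 0.57101412 -0.14497915]
 [ 0.55283575 -0.14448321]
 [ 0.53490443 -0.14145546]
 [ 0.51757106 -0.13595514]
 [ 0.50117481 -0.12808988]] 
res mm [[-0.11339072 -0.43033622]
 [ 0.97086255  0.43989024]
 [ 0.07786021  0.09445042]
 [-0.25457961  0.09842552]
 [-0.14499976 -0.3077767 ]
 [-0.72278875 -0.1067573 ]]
```

carry_out --pt "0.8 -0.5 -1 0" --pt "0.9 -0.6 -1.5 0" --pt "0 0 -1.5 0" --pt "0 0 -1 0" --pt "0 0 0 0" --pt "0 0 0 0"

```text
time_s: 7.4
tool_pos: [0.5938, -0.1368, 0.334]
tool_rot: [-137.7, 88.4, 133.2]
force: [0.2, -0.1, -0.9]
grip_width: 0.015
```

Run:
```python
from h import *
p,r,o=tool();print(p,np.round(r,3),o['force'])
shot('wrist','w5',(240,160,400,280),5)
t=p+r[:,0]*.2229;c=lambda q:(proj('w5',q)-[240,160])*5
print('tip',t,c(t),'eye',c([.5891,-.1429,.098]),'flange',c(p+r[:,0]*.1979))
```

```text
[ 0.59381045 -0.13679865  0.33401952] [[-0.019  1.     0.014]
 [ 0.02   0.015 -1.   ]
 [-1.    -0.018 -0.02 ]] [ 0.20891364 -0.08899649 -0.89480747]
tip [ 0.58968387 -0.13239965  0.11120114] [379.46152696 320.22474745] eye [376.19935502 364.37846012] flange [378.68863711 390.6570687 ]
```

View pics/w5.png

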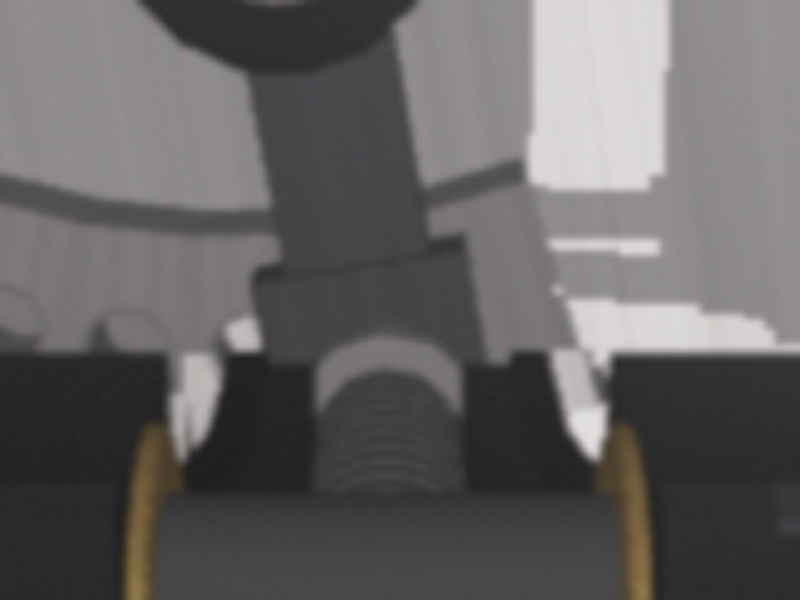

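The flange is at crop centre x≈389, with its top at row 335, which is about 1.5 mm to +x of the prediction. So the tip needs about −1.9 mm in x and −9.4 mm in y to be over the eye.

carry_out --pt "-0.1 -0.5 0 0" --pt "-0.1 -0.45 0 0" --pt "0 0 0 0" --pt "0 0 0 0"

```text
time_s: 7.85
tool_pos: [0.5918, -0.1472, 0.3364]
tool_rot: [-140.4, 88.7, 130.5]
force: [0.5, 0.6, -1.3]
grip_width: 0.015
```

```bash
cat > st.py <<'E'
from h import *
p,r,o=tool();g=p+r[:,0]*.1635
f=p+r[:,0]*.1979+[.0015,-.00075,0]; t=f+.025*(r[:,0]+.015*r[:,2])
print('p',p,'ax',np.round(r[:,0],3),'tip',np.round(t,4),'F',np.round(o['force'],1),'w',o['grip_width'],o['time_s'])
E
python3 st.py
```

```text
p [ 0.59183449 -0.14716433  0.33640397] ax [-0.015  0.018 -1.   ] tip [ 0.5899 -0.1443  0.1136] F [ 0.5  0.6 -1.3] w 0.015012674557540658 7.85
```

carry_out --pt "-0.08 0.13 -0.6 0" --pt "0 0 -0.5 0" --pt "0 0 0 0" --pt "0 0 0 0"

```text
time_s: 8.25
tool_pos: [0.5909, -0.1457, 0.3245]
tool_rot: [-140.6, 88.7, 130.2]
force: [0.4, 0.3, -0.8]
grip_width: 0.015
```

```bash
python3 st.py
```

```text
p [ 0.59085472 -0.14573887  0.32450186] ax [-0.015  0.018 -1.   ] tip [ 0.589  -0.1429  0.1017] F [ 0.4  0.3 -0.8] w 0.015005718065915453 8.25
```

On target in x and y, with the tip about 4 mm above the arm. I'll feel downward.

carry_out --pt "0 0 -0.2 0" --pt "0 0 -0.2 0" --pt "0 0 -0.1 0" --pt "0 0 0 0"

```text
time_s: 8.65
tool_pos: [0.5909, -0.1455, 0.319]
tool_rot: [-140.8, 88.6, 130.0]
force: [-0.6, 0.4, -0.8]
grip_width: 0.0147
```

```bash
python3 st.py
```

```text
p [ 0.59093385 -0.14552657  0.31896682] ax [-0.015  0.018 -1.   ] tip [ 0.589  -0.1426  0.0961] F [-0.6  0.4 -0.8] w 0.01470241244387143 8.65
```

carry_out --pt "0 0 -0.15 0" --pt "0 0 -0.15 0" --pt "0 0 0 0"

```text
time_s: 8.95
tool_pos: [0.591, -0.1455, 0.3158]
tool_rot: [-141.2, 88.7, 129.7]
force: [0.9, 0.2, -0.8]
grip_width: 0.015
```

```bash
python3 st.py
```

```text
p [ 0.59101168 -0.14553583  0.31584586] ax [-0.015  0.018 -1.   ] tip [ 0.5892 -0.1426  0.093 ] F [ 0.9  0.2 -0.8] w 0.014950377673823134 8.95
```

carry_out --pt "0 0 -0.15 0" --pt "0 0 -0.15 0" --pt "0 0 0 0"

```text
time_s: 9.25
tool_pos: [0.591, -0.1456, 0.3126]
tool_rot: [-141.2, 88.7, 129.6]
force: [-1.1, -0.0, 0.0]
grip_width: 0.015
```

```bash
python3 st.py
```

```text
p [ 0.59102345 -0.14555581  0.31261909] ax [-0.015  0.018 -1.   ] tip [ 0.5892 -0.1427  0.0898] F [-1.1 -0.   0. ] w 0.015005539558492265 9.25
```

The pin is about 8 mm down in the eye without contact. Next come the sweep increments.

Run:
```python
import numpy as np
q=np.array([.56546,-.0151,-1.38807])
th=np.arange(0,.581,.04);X=np.c_[q[0]+.13*np.cos(q[2]-th),q[1]+.13*np.sin(q[2]-th)]
print(np.round(np.diff(X,axis=0)*100,2));print(np.c_[th,X].round(4))
```

```text
[[-0.51 -0.08]
 [-0.52 -0.06]
 [-0.52 -0.04]
 [-0.52 -0.02]
 [-0.52 -0.  ]
 [-0.52  0.02]
 [-0.52  0.04]
 [-0.52  0.06]
 [-0.51  0.08]
 [-0.51  0.1 ]
 [-0.51  0.12]
 [-0.5   0.14]
 [-0.49  0.16]
 [-0.49  0.18]]
[[ 0.      0.5891 -0.1429]
 [ 0.04    0.584  -0.1438]
 [ 0.08    0.5788 -0.1444]
 [ 0.12    0.5736 -0.1448]
 [ 0.16    0.5684 -0.1451]
 [ 0.2     0.5632 -0.1451]
 [ 0.24    0.558  -0.1449]
 [ 0.28    0.5528 -0.1445]
 [ 0.32    0.5477 -0.1439]
 [ 0.36    0.5425 -0.1431]
 [ 0.4     0.5374 -0.142 ]
 [ 0.44    0.5324 -0.1408]
 [ 0.48    0.5274 -0.1394]
 [ 0.52    0.5224 -0.1378]
 [ 0.56    0.5176 -0.136 ]]
```

carry_out --pt "-0.25 -0.04 0 0" --pt "-0.26 -0.04 0 0" --pt "-0.26 -0.03 0 0" --pt "-0.26 -0.03 0 0" --pt "-0.26 -0.02 0 0" --pt "-0.26 -0.02 0 0" --pt "0 0 0 0"

```text
time_s: 9.95
tool_pos: [0.5765, -0.1465, 0.3136]
tool_rot: [-165.6, 88.9, 105.3]
force: [2.7, 0.4, -1.7]
grip_width: 0.0149
```

```bash
python3 st.py
```

```text
p [ 0.57650894 -0.1465496   0.31364252] ax [-0.005  0.019 -1.   ] tip [ 0.5769 -0.1434  0.0908] F [ 2.7  0.4 -1.7] w 0.014943364655743967 9.95
```

carry_out --pt "-0.4 -0.08 -0.05 0" --pt "-0.4 -0.06 -0.02 0" --pt "-0.4 -0.03 -0.02 0" --pt "-0.4 0 -0.02 0" --pt "-0.4 0 -0.02 0" --pt "-0.4 0.02 -0.02 0" --pt "0 0 0 0"

```text
time_s: 10.65
tool_pos: [0.5526, -0.1469, 0.314]
tool_rot: [167.8, 88.9, 78.7]
force: [5.0, 0.6, -3.6]
grip_width: 0.015
```

```bash
python3 st.py
```

```text
p [ 0.55255957 -0.14693485  0.31401314] ax [ 0.004  0.02  -1.   ] tip [ 0.5549 -0.1437  0.0912] F [ 5.   0.6 -3.6] w 0.014951579709909875 10.65
```

carry_out --pt "-0.4 -0.01 -0.04 0" --pt "-0.4 0.01 -0.04 0" --pt "-0.4 0.04 -0.04 0" --pt "-0.4 0.06 -0.04 0" --pt "-0.4 0.08 -0.04 0" --pt "-0.4 0.1 -0.04 0" --pt "-0.4 0.12 -0.04 0" --pt "0 0 0 0"

```text
time_s: 11.45
tool_pos: [0.5283, -0.1433, 0.3146]
tool_rot: [122.0, 88.2, 33.0]
force: [6.0, -0.3, -3.8]
grip_width: 0.0153
```

```bash
python3 st.py
```

```text
p [ 0.52833223 -0.1432819   0.31460541] ax [ 0.026  0.017 -1.   ] tip [ 0.5356 -0.1407  0.0918] F [ 6.  -0.3 -3.8] w 0.015347433163272793 11.45
```

carry_out --pt "-0.4 0.1 -0.08 0" --pt "-0.4 0.12 -0.08 0" --pt "-0.4 0.13 -0.08 0" --pt "-0.4 0.15 -0.08 0" --pt "0 0 0 0"

```text
time_s: 11.95
tool_pos: [0.5164, -0.1401, 0.3151]
tool_rot: [102.6, 87.3, 13.5]
force: [6.9, -0.9, -4.4]
grip_width: 0.0151
```

```bash
python3 st.py
```

```text
p [ 0.51636829 -0.14010386  0.31505417] ax [ 0.046  0.011 -0.999] tip [ 0.5281 -0.1388  0.0924] F [ 6.9 -0.9 -4.4] w 0.015068103691341244 11.95
```

carry_out --pt "-0.7 0.22 -0.13 0" --pt "-0.7 0.22 -0.13 0"

```text
time_s: 12.15
tool_pos: [0.5053, -0.1367, 0.315]
tool_rot: [97.4, 86.6, 8.3]
force: [8.8, 0.5, -1.2]
grip_width: 0.015
```

```bash
python3 st.py
```

```text
p [ 0.50530807 -0.13667191  0.31497436] ax [ 0.058  0.008 -0.998] tip [ 0.5198 -0.1359  0.0925] F [ 8.8  0.5 -1.2] w 0.015040689951362653 12.15
```

carry_out --pt "-0.4 0.02 -0.45 0"

```text
time_s: 12.25
tool_pos: [0.5031, -0.1366, 0.313]
tool_rot: [94.4, 86.2, 5.2]
force: [7.9, 1.1, 5.1]
grip_width: 0.0148
```

```bash
python3 st.py
```

```text
p [ 0.50312102 -0.13663958  0.31298376] ax [ 0.067  0.006 -0.998] tip [ 0.5195 -0.1364  0.0906] F [7.9 1.1 5.1] w 0.014838842866405903 12.25
```

carry_out --pt "-0.55 0.05 -0.4 0"

```text
time_s: 12.35
tool_pos: [0.5001, -0.1362, 0.3118]
tool_rot: [92.3, 85.6, 3.2]
force: [9.0, 1.5, 6.6]
grip_width: 0.0148
```

```bash
python3 st.py
```

```text
p [ 0.50009674 -0.13619168  0.31182937] ax [ 0.077  0.004 -0.997] tip [ 0.5187 -0.1364  0.0896] F [9.  1.5 6.6] w 0.014806862297164209 12.35
```

```bash
python3 - <<'E'
from h import *
viewer
shot('wrist','w6',(200,100,440,280),3)
p,r,o=tool();t=p+r[:,0]*.2229
c=lambda q:(proj('w6',q)-[200,100])*3
print('mk4',c([.5176,-.136,.086]),'m5',c([.5012,-.1281,.086]),'m3',c([.5349,-.1415,.086]),'tip',c(t),'flange',c(p+r[:,0]*.1979),o['qpos'],o['force'])
E
python3 st.py
```

```text
mk4 [347.90621282 370.40143059] m5 [271.93427597 335.9362506 ] m3 [426.07365991 393.49918347] tip [344.71164054 371.06774831] flange [343.91691259 413.18481065] [ 47.95561304   7.14155922 -37.23502572 109.1794662    3.70442465
  60.91790077  10.32052627] [8.49798698 1.5547011  2.68065538]
p [ 0.4996423  -0.13593655  0.31169632] ax [ 0.076  0.004 -0.997] tip [ 0.5182 -0.1361  0.0894] F [8.5 1.6 2.7] w 0.015253773665119574 12.4
```

View pics/w6.png

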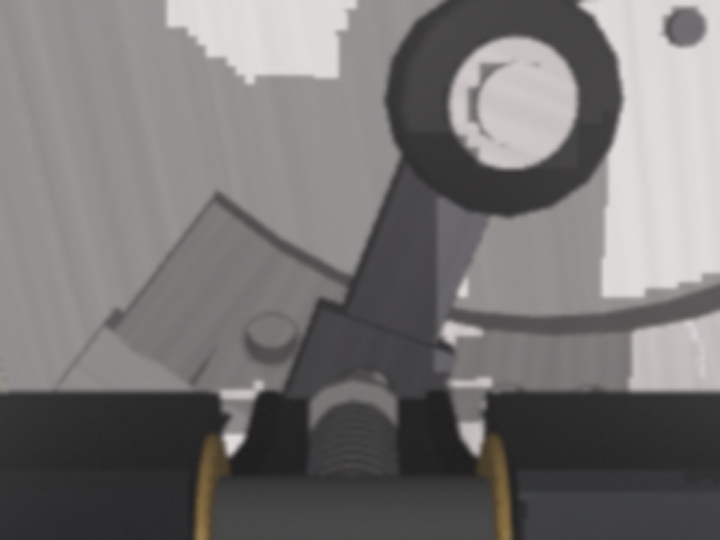

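Mark 5 is visible at (271,336), exactly as predicted, and mark 4 is hidden. The arm block's corners are at (322,300) and (452,350). I'll take the arm angle from those, using the same corners at rest as reference.

Run:
```python
from h import *
P=np.array([.56546,-.0151])
def a(f,u,v):
    x=ray(f,u,v,.098)[:2]-P;return np.arctan2(x[1],x[0]),np.linalg.norm(x)
A=[a('w4',160+x/2.5,y/2.5) for x,y in((393,492),(478,480))]
B=[a('w6',200+x/3,100+y/3) for x,y in((322,300),(452,350))]
print(A,B,[p[0]-q[0] for p,q in zip(A,B)])
```

```text
[(np.float64(-1.5122411347499016), np.float64(0.11501840941449785)), (np.float64(-1.2640357469005437), np.float64(0.11572985468864838))] [(np.float64(-2.0591968368087987), np.float64(0.11556856342120422)), (np.float64(-1.8097432330074956), np.float64(0.11603669325968724))] [np.float64(0.5469557020588971), np.float64(0.545707486106952)]
```

carry_out --pt "-0.45 0.05 -0.7 0"

```text
time_s: 12.5
tool_pos: [0.4981, -0.1355, 0.3083]
tool_rot: [90.2, 85.0, 1.1]
force: [8.1, 0.6, 5.6]
grip_width: 0.0151
```

```bash
python3 st.py
```

```text
p [ 0.49805271 -0.13553209  0.30826184] ax [ 0.087  0.002 -0.996] tip [ 0.519  -0.1363  0.0862] F [8.1 0.6 5.6] w 0.015083284008842615 12.5
```

carry_out --pt "-0.5 0.04 -0.8 0"

```text
time_s: 12.6
tool_pos: [0.4958, -0.135, 0.3038]
tool_rot: [88.8, 84.4, -0.3]
force: [5.1, 2.1, 11.4]
grip_width: 0.015
```

```bash
python3 st.py
```

```text
p [ 0.49583435 -0.13499469  0.3037513 ] ax [ 0.098 -0.    -0.995] tip [ 0.5191 -0.1362  0.0819] F [ 5.1  2.1 11.4] w 0.015008189870395013 12.6
```

```bash
cat > ang.py <<'E'
from h import *
import sys
P=np.array([.56546,-.0151])
def a(f,u,v,z=.098):
    x=ray(f,u,v,z)[:2]-P;return np.arctan2(x[1],x[0]),np.linalg.norm(x)
f=sys.argv[1];shot('wrist',f)
A=cv2.imread('pics/w6_full.png');B=cv2.imread('pics/'+f+'_full.png')
for n,x,y,z in(('c1',322,300,.098),('c2',452,350,.098),('m5',271,336,.086)):
    u,v=200+x/3,100+y/3;iu,iv=int(round(u)),int(round(v));h=6
    T=cv2.resize(A[iv-h:iv+h+1,iu-h:iu+h+1],None,fx=4,fy=4,interpolation=cv2.INTER_CUBIC)
    S=cv2.resize(B[iv-26:iv+27,iu-26:iu+27],None,fx=4,fy=4,interpolation=cv2.INTER_CUBIC)
    m=cv2.matchTemplate(S,T,cv2.TM_CCOEFF_NORMED);_,s,_,l=cv2.minMaxLoc(m)
    du,dv=l[0]/4-20,l[1]/4-20
    r=a(f,u+du,v+dv,z);r0=a('w6',u,v,z)
    print(n,'score',round(s,2),'shift',du,dv,'arm' if n!='m5' else 'check',round(.546*(n!='m5')+r0[0]-r[0],4),'r',round(r[1],4))
E
python3 ang.py w7; python3 st.py
```

```text
c1 score 1.0 shift -1.0 3.0 arm 0.5539 r 0.1156
c2 score 0.93 shift 1.25 4.0 arm 0.5488 r 0.1162
m5 score 1.0 shift -1.0 3.5 check 0.0022 r 0.13
p [ 0.49522553 -0.1347268   0.30289335] ax [ 0.097 -0.    -0.995] tip [ 0.5183 -0.1359  0.081 ] F [8.8 1.3 1. ] w 0.014677672347756823 12.65
```

The arm is at about 0.55 rad and the tip is a few millimetres below the hole mouth, with low force. I'll continue down.

carry_out --pt "-0.15 0.02 -0.6 0"

```text
time_s: 12.75
tool_pos: [0.4951, -0.1343, 0.2997]
tool_rot: [88.2, 84.2, -0.8]
force: [-0.4, 1.9, 10.4]
grip_width: 0.0149
```

```bash
python3 st.py
```

```text
p [ 0.49512843 -0.13426805  0.29972349] ax [ 0.101 -0.001 -0.995] tip [ 0.5192 -0.1357  0.078 ] F [-0.4  1.9 10.4] w 0.014944546851242494 12.75
```

carry_out --pt "0.25 0 -0.35 0"

```text
time_s: 12.85
tool_pos: [0.4968, -0.1341, 0.2978]
tool_rot: [87.6, 84.4, -1.5]
force: [-10.0, 1.6, 16.4]
grip_width: 0.0149
```

```bash
python3 st.py
```

```text
p [ 0.49675055 -0.13413057  0.29776723] ax [ 0.098 -0.002 -0.995] tip [ 0.52   -0.1358  0.0759] F [-10.    1.6  16.4] w 0.014867812555294931 12.85
```

carry_out --pt "0.05 0 0 0"

```text
time_s: 12.95
tool_pos: [0.4965, -0.1339, 0.2978]
tool_rot: [87.6, 84.6, -1.4]
force: [4.2, 1.3, -6.5]
grip_width: 0.0148
```

```bash
python3 st.py
```

```text
p [ 0.49650362 -0.13391291  0.29779256] ax [ 0.095 -0.002 -0.996] tip [ 0.5191 -0.1356  0.0759] F [ 4.2  1.3 -6.5] w 0.014761142412521772 12.95
```

carry_out --pt "0.15 0 -0.15 0" --pt "0.1 0 0 0" --pt "0.1 0 0 0"

```text
time_s: 13.25
tool_pos: [0.4983, -0.1339, 0.2972]
tool_rot: [87.1, 85.0, -2.0]
force: [-1.1, 1.9, 4.0]
grip_width: 0.015
```

```bash
python3 st.py
```

```text
p [ 0.49833832 -0.13388657  0.2972292 ] ax [ 0.087 -0.003 -0.996] tip [ 0.5193 -0.1357  0.0752] F [-1.1  1.9  4. ] w 0.014993144129603855 13.25
```

Pushing gently in +x with the tip held by the hole straightens the pin. I'll keep going.

carry_out --pt "0.12 0 -0.05 0" --pt "0.12 0 -0.05 0" --pt "0.12 0 -0.05 0" --pt "0.12 0 -0.05 0"

```text
time_s: 13.65
tool_pos: [0.501, -0.1338, 0.2973]
tool_rot: [86.3, 85.6, -2.8]
force: [-3.9, 2.7, 9.5]
grip_width: 0.015
```

```bash
python3 st.py
```

```text
p [ 0.5009957  -0.13384355  0.29732086] ax [ 0.076 -0.004 -0.997] tip [ 0.5195 -0.1358  0.0751] F [-3.9  2.7  9.5] w 0.01495558170967268 13.65
```

carry_out --pt "0.12 0 -0.05 0" --pt "0.12 0 -0.05 0" --pt "0.12 0 -0.05 0" --pt "0.12 0 -0.05 0" --pt "0.12 0 -0.05 0" --pt "0.12 0 -0.05 0"

```text
time_s: 14.25
tool_pos: [0.5048, -0.1337, 0.2975]
tool_rot: [84.3, 86.6, -4.8]
force: [-4.6, 1.9, 8.4]
grip_width: 0.0147
```

```bash
python3 st.py; python3 ang.py w8
```

```text
p [ 0.50480693 -0.13368153  0.29749023] ax [ 0.059 -0.005 -0.998] tip [ 0.5194 -0.1359  0.075 ] F [-4.6  1.9  8.4] w 0.014738497563144317 14.25
c1 score 0.99 shift -2.25 6.25 arm 0.5556 r 0.1153
c2 score 0.87 shift 2.25 9.25 arm 0.547 r 0.1164
m5 score 0.99 shift -1.25 7.25 check -0.0001 r 0.1299
```

carry_out --pt "0.12 0 -0.05 0" --pt "0.12 0 -0.05 0" --pt "0.12 0 -0.05 0" --pt "0.12 0 -0.05 0" --pt "0.12 0 -0.05 0" --pt "0.12 0 -0.05 0" --pt "0.12 0 -0.05 0" --pt "0.12 0 -0.05 0"

```text
time_s: 15.1
tool_pos: [0.5098, -0.1335, 0.2976]
tool_rot: [79.0, 87.9, -10.3]
force: [-4.1, 2.5, 9.0]
grip_width: 0.0152
```

```bash
python3 st.py
```

```text
p [ 0.50982503 -0.13345723  0.29758468] ax [ 0.035 -0.006 -0.999] tip [ 0.5192 -0.136   0.0748] F [-4.1  2.5  9. ] w 0.015181157825826994 15.1
```

carry_out --pt "0.12 0 -0.05 0" --pt "0.12 0 -0.05 0" --pt "0.12 0 -0.05 0" --pt "0.12 0 -0.05 0" --pt "0.12 0 -0.05 0" --pt "0.12 0 -0.05 0" --pt "0.1 0 -0.05 0" --pt "0 0 0 0"

```text
time_s: 15.9
tool_pos: [0.514, -0.1332, 0.2977]
tool_rot: [61.9, 89.1, -27.5]
force: [1.2, 1.2, 1.6]
grip_width: 0.0149
```

```bash
python3 st.py; python3 ang.py w9
python3 - <<'E'
from h import *
im=cv2.imread('pics/w9_full.png');cv2.imwrite('pics/w9c.png',cv2.resize(im[150:270,240:400],None,fx=5,fy=5,interpolation=cv2.INTER_CUBIC))
E
```

```text
p [ 0.51397479 -0.13324293  0.29767068] ax [ 0.014 -0.007 -1.   ] tip [ 0.5187 -0.136   0.0748] F [1.2 1.2 1.6] w 0.014923586433146927 15.9
c1 score 0.99 shift -1.25 6.5 arm 0.5479 r 0.115
c2 score 0.76 shift 6.0 -6.5 arm 0.5513 r 0.1066
m5 score 0.99 shift 0.0 6.75 check -0.003 r 0.1295
```

View pics/w9c.png

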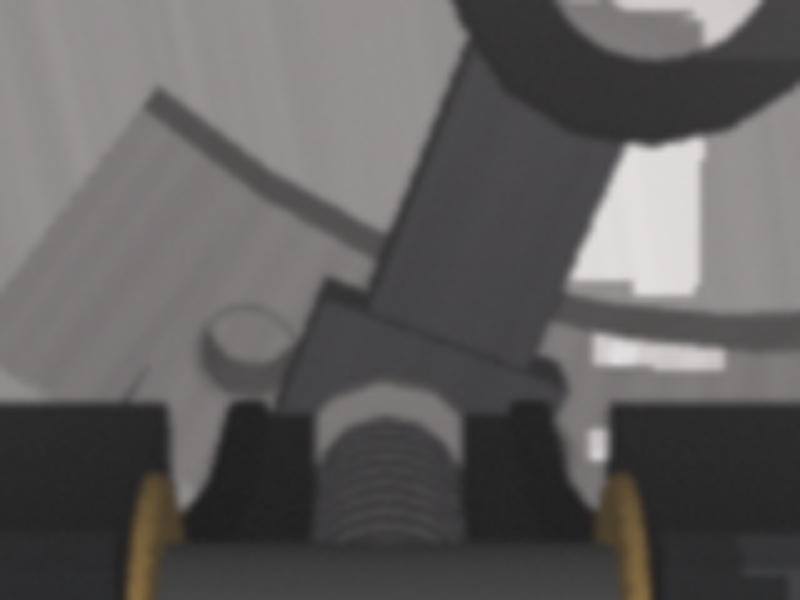

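The pin is upright in the jaws with its flange at crop (388,455), close over the arm. The arm sits beside mark 5's hole (250,350), at about 0.55 rad. I'll press down gently to test whether it is home.

carry_out --pt "0.03 0 -0.12 0" --pt "0.03 0 -0.12 0"

```text
time_s: 16.15
tool_pos: [0.5145, -0.1331, 0.2969]
tool_rot: [57.9, 89.1, -31.4]
force: [-3.7, 2.2, 11.3]
grip_width: 0.0147
```

```bash
python3 st.py
```

```text
p [ 0.51454661 -0.13306702  0.29689457] ax [ 0.013 -0.008 -1.   ] tip [ 0.519 -0.136  0.074] F [-3.7  2.2 11.3] w 0.01473663774175906 16.15
```

carry_out --pt "0 0 -0.08 0" --pt "0 0 -0.08 0" --pt "0 0 -0.08 0"

```text
time_s: 16.45
tool_pos: [0.5147, -0.1329, 0.2969]
tool_rot: [53.0, 89.1, -36.4]
force: [-1.8, 1.9, 7.5]
grip_width: 0.015
```

```bash
python3 st.py
```

```text
p [ 0.51468215 -0.13288602  0.29687548] ax [ 0.012 -0.009 -1.   ] tip [ 0.5189 -0.136   0.074 ] F [-1.8  1.9  7.5] w 0.015040438663911379 16.45
```

It stands still under 7.5 N of downward push, at about 12 mm deep or home, with little side load left on the gripper. I'll ease the grip, then open.

carry_out --pt "0 0 0 0" --pt "0 0 0 0" --force 5

```text
time_s: 16.65
tool_pos: [0.5147, -0.1333, 0.2969]
tool_rot: [52.2, 89.1, -37.2]
force: [0.8, 0.5, 2.5]
grip_width: 0.0155
```

carry_out --pt "0 0 0 0" --pt "0 0 0 0" --pt "0 0 0 0" --hand 3.2

```text
time_s: 16.95
tool_pos: [0.514, -0.1344, 0.2956]
tool_rot: [43.9, 89.2, -45.6]
force: [-0.2, 0.0, 0.0]
grip_width: 0.0291
```

```bash
python3 st.py; python3 ang.py w10
```

```text
p [ 0.51395031 -0.13438783  0.29561761] ax [ 0.01 -0.01 -1.  ] tip [ 0.5177 -0.1378  0.0727] F [-0.2  0.   0. ] w 0.02912218367899137 16.95
c1 score 0.99 shift 1.0 5.0 arm 0.543 r 0.1151
c2 score 0.75 shift 4.0 6.25 arm 0.5494 r 0.1154
m5 score 0.99 shift 1.5 5.25 check -0.0049 r 0.1296
```

Released, and the arm stays at about 0.55. I'll rise straight up and look.

carry_out --pt "0 0.1 0.5 0" --pt "0 0 1 0" --pt "0 0 2 0" --pt "0 0 2.5 0" --pt "0 0 2.5 0" --pt "0 0 1 0" --pt "0 0 0 0"

```text
time_s: 17.7
tool_pos: [0.5128, -0.1329, 0.3963]
tool_rot: [39.7, 89.2, -49.7]
force: [-0.3, -0.4, 0.1]
grip_width: 0.0317
```

```bash
python3 st.py
python3 - <<'E'
from h import *
shot('wrist','w11',(200,90,400,240),4)
c=lambda q:(proj('w11',q)-[200,90])*4
m=np.array([.5176,-.136,0])
for z in(.098,.102,.126,.150):print(z,c(m+[0,0,z]))
E
```

```text
p [ 0.51283395 -0.1329447   0.39633049] ax [ 0.009 -0.011 -1.   ] tip [ 0.5163 -0.1364  0.1735] F [-0.3 -0.4  0.1] w 0.03173254474047402 17.7
0.098 [474.16597615 423.03287207]
0.102 [474.41381554 427.73558866]
0.126 [476.05503107 458.87741586]
0.15 [478.01641086 496.09431342]
```

View pics/w11.png

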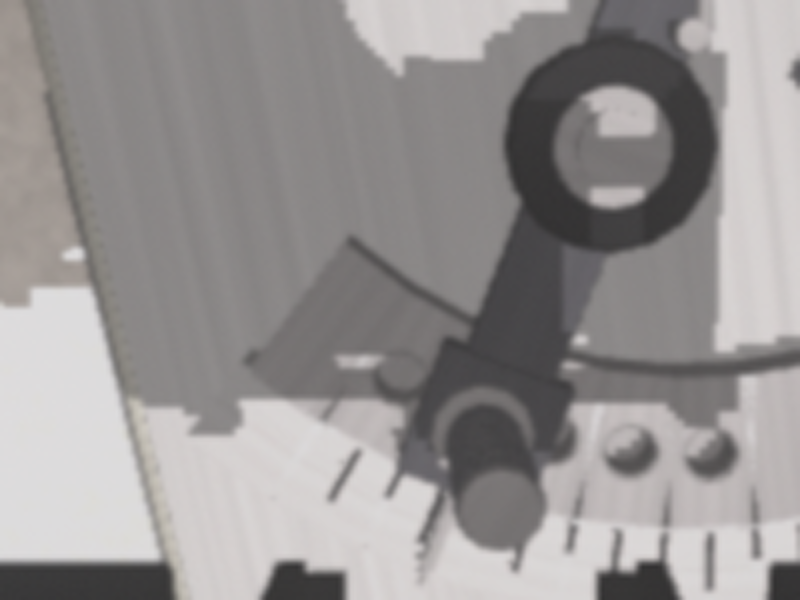

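The pin stands in mark 4, with the flange at (482,435) and handle top at (501,508), leaning about 0.06 rad within its clearance. As a last check I'll close the fingers and touch the handle top lightly: it should meet at TCP z≈0.332 if the pin is home, and the touch also seats it.

carry_out --pt "0.5 -0.2 0 0" --pt "0 0 0 0" --pt "0 0 -2 0" --pt "0 0 -2 0" --pt "0 0 -1 0" --pt "0 0 0 0" --hand 0

```text
time_s: 18.35
tool_pos: [0.5169, -0.1351, 0.3386]
tool_rot: [4.3, 89.6, -85.1]
force: [-1.1, -0.7, 0.1]
grip_width: 0.0009
```

```bash
python3 st.py
```

```text
p [ 0.51691435 -0.13513081  0.3385924 ] ax [ 0.001 -0.007 -1.   ] tip [ 0.5185 -0.1377  0.1157] F [-1.1 -0.7  0.1] w 0.0008851708647449417 18.35
```

carry_out --pt "0.2 0 -0.3 0" --pt "0 0 0 0"

```text
time_s: 18.55
tool_pos: [0.5192, -0.1352, 0.3355]
tool_rot: [0.7, 89.6, -88.7]
force: [-0.1, 0.3, 0.6]
grip_width: 0.0007
```

carry_out --pt "0 0 -0.1 0" --pt "0 0 -0.05 0"

```text
time_s: 18.75
tool_pos: [0.5198, -0.1352, 0.3351]
tool_rot: [16.4, 89.6, -73.0]
force: [-0.9, -0.8, -0.4]
grip_width: 0.0004
```

carry_out --pt "0 0 -0.1 0"

```text
time_s: 18.85
tool_pos: [0.52, -0.1352, 0.3346]
tool_rot: [22.6, 89.6, -66.8]
force: [-0.7, 0.4, 0.9]
grip_width: 0.0006
```

carry_out --pt "0 0 -0.1 0" --pt "0 0 -0.1 0"

```text
time_s: 19.05
tool_pos: [0.5205, -0.1353, 0.3337]
tool_rot: [32.6, 89.4, -56.8]
force: [0.3, -0.5, 6.1]
grip_width: 0.0004
```

carry_out --pt "0 0 -0.1 0"

```text
time_s: 19.15
tool_pos: [0.521, -0.1353, 0.3337]
tool_rot: [38.8, 89.3, -50.6]
force: [0.5, -0.7, 5.0]
grip_width: 0.0003
```

carry_out --pt "0 0 -0.1 0"

```text
time_s: 19.25
tool_pos: [0.5215, -0.1353, 0.3336]
tool_rot: [43.1, 89.2, -46.3]
force: [0.2, -0.1, 5.9]
grip_width: 0.0006
```

carry_out --pt "0 0 -0.17 0" --pt "0 0 -0.17 0"

```text
time_s: 19.45
tool_pos: [0.5225, -0.1352, 0.3334]
tool_rot: [47.2, 89.0, -42.2]
force: [-3.3, 1.5, 11.6]
grip_width: 0.0005
```

carry_out --pt "0 0 0.3 0" --pt "0 0 2 0" --pt "0 0 3 0" --pt "0 0 3 0" --pt "0 0 2 0" --pt "0 0 0 0" --pt "0 0 0 0"

```text
time_s: 20.15
tool_pos: [0.5206, -0.135, 0.4368]
tool_rot: [34.0, 89.3, -55.4]
force: [-0.7, -0.3, -0.1]
grip_width: 0.0004
```

```bash
python3 st.py;  python3 - <<'E'
from h import *
shot('wrist','w12',(200,90,400,240),4)
c=lambda q:(proj('w12',q)-[200,90])*4
m=np.array([.5176,-.136,0])
for z in(.098,.102,.126,.150):print(z,c(m+[0,0,z]))
E
```

```text
p [ 0.52057936 -0.13496834  0.4367829 ] ax [ 0.007 -0.01  -1.   ] tip [ 0.5236 -0.1382  0.2139] F [-0.7 -0.3 -0.1] w 0.0003548362276282955 20.15
0.098 [443.68708984 374.63729256]
0.102 [443.49988323 378.18058974]
0.126 [442.27514611 401.36143628]
0.15 [440.84476297 428.43458643]
```

View pics/w12.png

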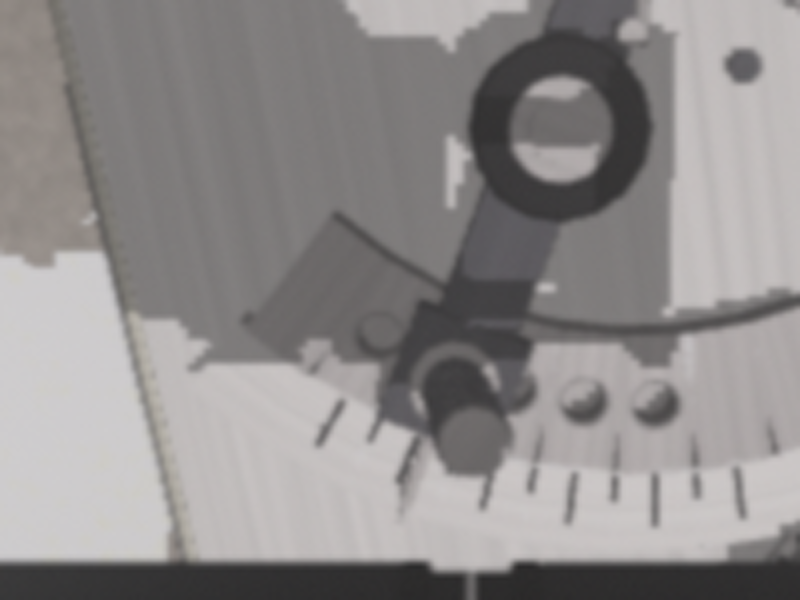

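```bash
python3 - <<'E'
from h import *
for f,a,b in(('w11',(482,435),(501,508)),('w12',(456,387),(475,440))):
    A,B=[ray(f,200+x/4,90+y/4,z) for (x,y),z in((a,.102),(b,.1505))]
    print(f,A,B,'tilt',np.linalg.norm((B-A)[:2])/.0485)
    # holes m2,m3 bias
E
python3 - <<'E'
import sys;sys.path.insert(0,'.')
E
```

```text
w11 [ 0.51922628 -0.13757745  0.102     ] [ 0.52168871 -0.13802037  0.1505    ] tilt 0.05158660730865731
w12 [ 0.52062257 -0.13814248  0.102     ] [ 0.52465118 -0.13826379  0.1505    ] tilt 0.08310192637333871
```

```bash
python3 -c "
from h import *
print(env.sign_off(), tool()[2]['time_s'])"
```

```text
the job is handed in; nothing more can be done
the job is handed in; nothing more can be done
```

I moved the pin from the tool block into the idler arm's eye, swung the arm back to mark 4, worked the pin into the hole there, released it and backed off. The job was handed in at about 20 s; no verdict was reported.

**Last checks**
- **Arm:** it stood at about 0.55 rad after release (0.543 to 0.549 measured, window 0.52 to 0.60). In the final picture the pin stands through the eye at mark 4.
- **Depth:** touching the handle top with closed fingers met the pin 1.5 mm above the fully-home height. Part of that is the pin's lean. It puts the tip about 12 mm below the hole mouth, against 11 mm needed and 13 mm fully home, so it may not be quite seated.
- **Lean:** about 0.05 rad after release, then about 0.08 rad after that touch, which pushed it over slightly. The limit is 0.15 rad.
- **Position:** the tip works out within about 2 mm of mark 4; the limit is 4 mm.
- **Forces:** wrist readings stayed below about 20 N. I could not measure the pin's contact forces directly.

**What went wrong on the way**
- The tool tilted up to 0.10 rad under the spring load while I pushed the arm back. I straightened it with gentle sideways pressure once the tip was in the hole.
- The top camera's first pin position was about 8 mm off from the wrist camera's, probably from where I picked the pixel. I went with the wrist camera.
- I did not re-measure the other objects at the end; nothing I saw suggested they had been touched.

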